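# Seat a glued-up blank in the drilling jig

## Task

Lay the long, narrow wooden blank flat in the open mouth of the drilling jig and slide it between the converging rails, under the bridge, until its end is fully home against the end stop's rubber pad; hold it there for a moment with a light, steady push of about 6 N, then let go and leave it touching the pad. Push by feel: the stop block is held by friction only and must not be shifted. Leave everything else on the bench where it is.

Things in the scene. Friction and masses are not known exactly. Their poses are not given: they have to be found in the camera images.
- blank_mid (a point): The blank to load: a block of light wood glued up from four strips, 120 mm long x 48 mm wide x 30 mm high, about 0.1 to 0.18 kg, lying flat on the table to one side of the jig. The point is its centre (15 mm above its underside). Its x axis runs along its length, y across, z up. Both ends are alike: either may go in first. It slides in the jig with a drag of up to about 3 N.
- throat (a point): Point on the floor of the drilling jig (top of its 15 mm plywood base, fixed to the table), on the centre line where the converging rails end and the straight nest begins. +x: the push direction (up to 0.25 rad off the robot's +x), y across, z up. The nest is 50 mm wide (1 mm play each side of the blank), its walls 30 mm high, to x = 132 mm. The base is 180 mm wide, from x = -180 to 150 mm.
- mouth (a point): Point on the jig's floor on the centre line, 80 mm before the throat (axes as the throat's): the open ends of the two wooden guide rails, 30 mm high, 18 mm thick. Their inner faces are 104 mm apart here and converge straight to 50 mm at the throat. Before this point 100 mm of the floor is open, with no walls.
- bridge (a point): Middle of the underside of the wooden drill bridge that crosses over the nest, 31 mm beyond the throat and 40 mm above the jig's floor. It is 26 mm long in x, 90 mm wide, 14 mm thick. Because of it the blank cannot be put into the nest from above; it slides in under it along the floor.
- stop_block (a point): Centre of the metal end-stop block in the nest (28 x 46 x 32 mm, black knob on top), 116 mm beyond the throat, 16 mm above the jig's floor; axes as the throat's. Held by friction only: above about 15 N it slips along +x for good. Its setscrew carries a black rubber pad, 36 x 22 mm, sprung 3 N/mm and damped, whose face is somewhere 56 to 78 mm beyond the throat: not measured, to be found by feel.
- wide_blank_mid (a point): The off-size blank: same light striped wood, shorter and wider, 85 x 70 x 30 mm; the point is its centre. It does not fit the jig. Bystander.
- glue: Yellow glue bottle, 60 mm diameter, 170 mm tall; origin at the centre of its underside. Bystander.
- tape: Black tape measure, 70 x 36 x 62 mm; origin at the centre of its underside. Bystander.
- square: Small steel try square lying flat, blade 150 mm, up to 14 mm high; origin under its stock. Bystander.
- pencil: Flat red carpenter's pencil, 175 mm long, 8 mm high; origin at the centre of its underside. Bystander.
- offcut0: Small plain wooden offcut, 75 x 38 x 19 mm; origin at the centre of its underside. Bystander, on the left.
- offcut1: Small plain wooden offcut, 75 x 38 x 19 mm; origin at the centre of its underside. Bystander, on the right.
There are look-alikes about, which are no part of the job. Leave any purple look-alike of the part that bears blank_mid alone.

How it is judged:
On the way, in this order (a step that is already met when the one before it is completed fails the run):
1. the blank lies flat on the jig's floor in the mouth of the rails, its nose not yet past the throat (angle between blank_mid's own z axis and vertical below 0.06 rad and z of blank_mid in the frame of throat between 0.011 and 0.019 m and x of blank_mid in the frame of throat between -0.16 and -0.058 m and y of blank_mid in the frame of throat between -0.04 and 0.04 m), for 0.1 s.
2. the blank, in the nest, is pressed against the rubber pad with at least 3 N for 0.2 s (contact force between blank and stop above 3 N and x of blank_mid in the frame of throat above -0.008 m), for 0.2 s.
At the end, for the whole second after the job is handed in: The blank lies flat on the jig's floor in the nest, centred within 3 mm and parallel to the nest within 0.05 rad, its end touching the end stop's pad (any contact force over 0.03 N), at rest and released; the stop block is within 2 mm of where it started (angle between blank_mid's own z axis and vertical below 0.06 rad and z of blank_mid in the frame of throat between 0.011 and 0.019 m and x of blank_mid in the frame of throat between -0.008 and 0.028 m and contact force between blank and stop above 0.03 N and y of blank_mid in the frame of throat between -0.003 and 0.003 m and angle between the x axis of blank_mid and the x axis of throat, either way round below 0.05 rad and distance of stop_block from where it was at the start of the episode below 0.002 m and linear speed of blank below 0.01 m/s).
It fails at once if the end-stop block was pushed more than 2 mm from where it started (distance of stop_block from where it was at the start of the episode above 0.002 m).
It fails at once if another thing on the bench was moved more than 30 mm (distance of any of wide_blank_mid, glue, tape, square, pencil, offcut0, offcut1 from where it was at the start of the episode above 0.03 m).
It also fails if it takes over 64 s, if anything falls off the work surface, if the arm or the gripper's body presses on something with over 40 N, if the wrist force passes 120 N, or if a joint passes its speed limit or range.

## Robot

A 6-joint arm with a two-finger parallel gripper is mounted at the origin on the work surface. World frame = base frame: x ahead of the robot, y to its left, z up, the work surface at z = 0. Lengths are in m, angles in rad, forces in N, time in s.
With the tool pointing down it reaches from about 0.35 to 0.775 m from the base axis. Payload 5.5 kg.
Tool frame: the origin (TCP) lies at the very end of the fingers, on their centre line; the grasp point (between the pads) lies 19 mm behind it; y points along the fingers, z is the direction in which the jaws open and shut, and the axes are right-handed (so a half turn about y gives the same grasp; the last joint's range is limited). The gripper opens to 85 mm and grips with 20 to 120 N. Pads are 22 mm wide; open, the fingers measure 114 mm over their backs; the gripper's body (76 mm by 85 mm) begins 54 mm behind the grasp point. The pads swing forward as they close: fully open they stand 13 mm farther back than shut.
Start: joints at [0.979, 0.313, 0.046, 1.304, 0, 1.431], TCP at [0.251, 0.517, 0.205] pointing down, gripper open.
Joint ranges: [-2.76, 2.76], [-0.86, 1.69], [-1.03, 1.26], [-2.2, 2.34], [-1.47, 1.5], [-3.14, 3.14]. Speed limits (rad/s): [2.57, 2.57, 3.14, 3.14, 3.14, 3.14].

## Interface

Orientations are given as a unit quaternion [w, x, y, z].
In Python, from workcell import env gives the robot as it stands.
- The arm moves only by the shell command python3 -m inch 'ROWS' [OPENING] [FORCE]. ROWS is JSON, a list that holds one entry, the list of rows, each a list of 4 numbers: the shift along the tool's x, y, z in mm, then the turn about the tool's y in degrees. In form: [[[tx, ty, tz, spin], ...]]. A call has 1 to 10 rows; each row is the pose to reach, as a shift and turn from the pose commanded when the call began, along the tool's axes at that moment; what a row does not reach only later rows make up. A row lasts 1/10 s, in which the tool goes at most 50 mm and 8.59 degrees, less where a joint would pass 70% of its speed; a pose out of reach is approached as far as the arm can. A call with a gripper value outside its range is refused whole. OPENING is the finger opening in mm, from 0 to 85.4, set as the call begins (- or left out, the last holds). The fingers move at their own pace and stop on an object; FORCE is the grip in N (left out, the last holds). Time passes only in rows, so rows that repeat a pose let the fingers close. It gives the time, the measured TCP pose, the force and the opening at its end, in the units of the state.
- env.get_state(): the state, without advancing time (a new reading comes with each control period).
- env.read_camera(name): name is "scene" or "top" or "wrist"; returns the picture (480x640x3 uint8, blue, green, red); there is no depth.
- env.camera_model(name): a dict with "fx", "fy", "cx", "cy" (pixels), "R" (3x3) and "t" (3): a world point X has camera coordinates R X + t; the wrist camera has in their place "mount" (4x4, takes a point from camera to tool coordinates, whose origin is the TCP and whose axes are the tool frame's). Camera axes: x right, y down, z forward; pixel columns grow to the right and rows downward; lengths in m; the calibration is good to about 2 mm. A picture is of the moment at which its call begins: read the wrist's pose just before it. camera_model takes no time and is no camera call.
- env.hand_in(): hands the job in, once; it reports no verdict.
The state is a dict: "clock": time; "joint_pos": joint angles; "qvel": joint speeds; "tau": joint torques, N m; "tcp_pos": TCP position; "orientation": TCP orientation; "wrist_force": force on the tool from outside, world axes, zero at the start; "ft_torque": the same for the moment, N m; "finger_gap": finger opening in m.
Only numpy, scipy, OpenCV 4.12 (cv2) and the standard library are available. Lean on these libraries where they do the work, as an engineer would, in place of code of your own. Each camera call takes 0.05 s, during which the arm holds its last target.

## Working session

There is one attempt and no reset: what is moved stays moved. The work goes in short steps, Python scripts to look and compute and a shell command to move; the robot and the scene stay as the last step left them, time stands still between calls to the robot, and variables do not carry over. Pictures are saved under pics/ and viewed, and the job is handed in when it is done.

```bash
ls; mkdir -p pics; python3 - <<'E'
from workcell import env
import cv2
print(env.get_state())
for n in ("scene","top"):
    cv2.imwrite(f"pics/{n}0.png",env.read_camera(n))
    print(n,env.camera_model(n))
print(env.camera_model("wrist"))
E
```

```text
pics
{'clock': 0.0, 'joint_pos': array([9.79395797e-01, 3.14037533e-01, 4.49662219e-02, 1.30361838e+00,
       1.81819386e-05, 1.43116854e+00]), 'qvel': array([-4.85808506e-05, -1.35133821e-03, -1.27495721e-03, -9.26011965e-04,
        1.24876841e-03,  4.67512904e-04]), 'tau': array([ 5.59513428e-04, -4.80630434e+01,  2.98532510e+01,  1.93664973e-02,
       -5.95163829e-05,  7.33543658e-06]), 'tcp_pos': array([0.25071761, 0.51682385, 0.2044826 ]), 'orientation': array([-0.68852022,  0.689766  , -0.15861612,  0.15812559]), 'wrist_force': array([-0.55359412,  0.80551829, -0.29534725]), 'ft_torque': array([-0.03644953, -0.03414263,  0.08761213]), 'finger_gap': 0.08547759527221223}
scene {'fx': 595.2630051521288, 'fy': 595.2630051521288, 'cx': 330.57949240144995, 'cy': 232.4034660425329, 'R': array([[-0.83485623,  0.55011706, -0.01965452],
       [ 0.37830399,  0.547444  , -0.74645238],
       [-0.39987644, -0.6306158 , -0.66514851]]), 't': array([ 0.47010254, -0.16993756,  1.98850409])}
top {'fx': 454.235614298228, 'fy': 454.235614298228, 'cx': 318.73688262668924, 'cy': 235.1828123134194, 'R': array([[ 1.11756493e-03, -9.99995990e-01, -2.60201418e-03],
       [-9.81775187e-01, -6.02700031e-04, -1.90045045e-01],
       [ 1.90042715e-01,  2.76698064e-03, -9.81771924e-01]]), 't': array([0.01272468, 0.56933937, 1.08399723])}
{'fx': 360.0090349840522, 'fy': 360.0090349840522, 'cx': 325.9214154387493, 'cy': 227.79180923505126, 'mount': array([[ 3.57038286e-04,  9.57718496e-01,  2.87706716e-01,
        -7.28745763e-02],
       [ 1.76131054e-03, -2.87706891e-01,  9.57716891e-01,
        -1.68706116e-01],
       [ 9.99998385e-01,  1.64799274e-04, -1.78956205e-03,
        -1.07568067e-04],
       [ 0.00000000e+00,  0.00000000e+00,  0.00000000e+00,
         1.00000000e+00]])}
```

View pics/top0.png

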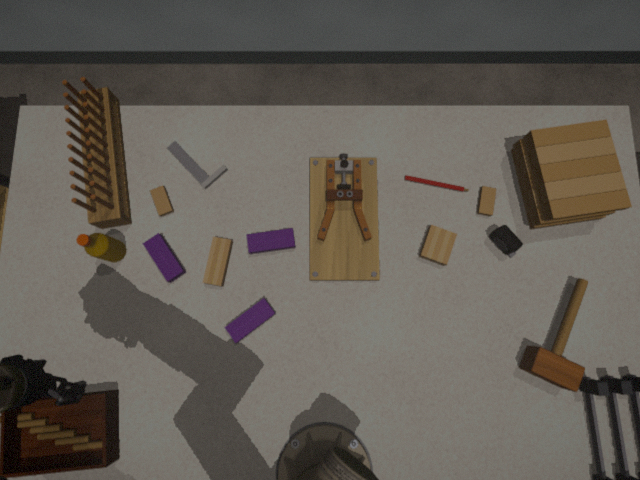

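View pics/scene0.png

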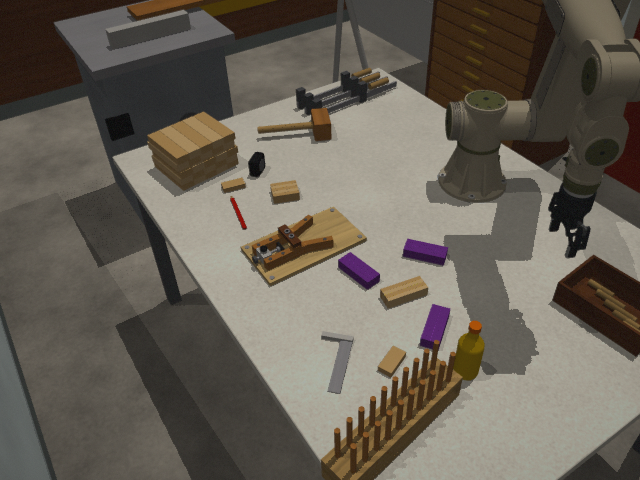

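Top view: the striped long narrow block at (218,261) is the blank. The striped one at (438,245) is squarer, so it is the wide one. Three blocks at (163,258), (271,240) and (250,319) are purple look-alikes. The plain small ones at (161,201) and (487,201) are offcuts. The jig is centred near (344,218), with its mouth toward the robot. Next I'll enlarge a crop to confirm the blank and measure it.

```bash
cat > h.py <<'E'
import numpy as np, cv2
from workcell import env
from scipy.spatial.transform import Rotation as Ro
def ray(name,uv,st=None):
    m=env.camera_model(name); uv=np.atleast_2d(uv).astype(float)
    d=np.c_[(uv[:,0]-m['cx'])/m['fx'],(uv[:,1]-m['cy'])/m['fy'],np.ones(len(uv))]
    if name=='wrist':
        q=st['orientation'];R=Ro.from_quat([q[1],q[2],q[3],q[0]]).as_matrix();M=m['mount']
        return st['tcp_pos']+R@M[:3,3], d@(R@M[:3,:3]).T
    return -m['R'].T@m['t'], d@m['R']
def cast(name,uv,z,st=None):
    o,d=ray(name,uv,st); return o+d*((z-o[2])/d[:,2])[:,None]
def proj(name,X,st=None):
    m=env.camera_model(name); X=np.atleast_2d(X)
    if name=='wrist':
        q=st['orientation'];R=Ro.from_quat([q[1],q[2],q[3],q[0]]).as_matrix();M=m['mount']
        c=((X-st['tcp_pos'])@R-M[:3,3])@M[:3,:3]
    else: c=X@m['R'].T+m['t']
    return np.c_[m['fx']*c[:,0]/c[:,2]+m['cx'],m['fy']*c[:,1]/c[:,2]+m['cy']]
E
python3 - <<'E'
import cv2,numpy as np
a=cv2.imread('pics/top0.png')
c1=cv2.resize(a[225:300,140:300],None,fx=5,fy=5,interpolation=cv2.INTER_CUBIC)[:, :800]
cv2.imwrite('pics/c1.png',c1)
cv2.imwrite('pics/c2.png',cv2.resize(a[145:290,295:395],None,fx=4,fy=4,interpolation=cv2.INTER_CUBIC))
E
```

```text
(no output)
```

View pics/c1.png

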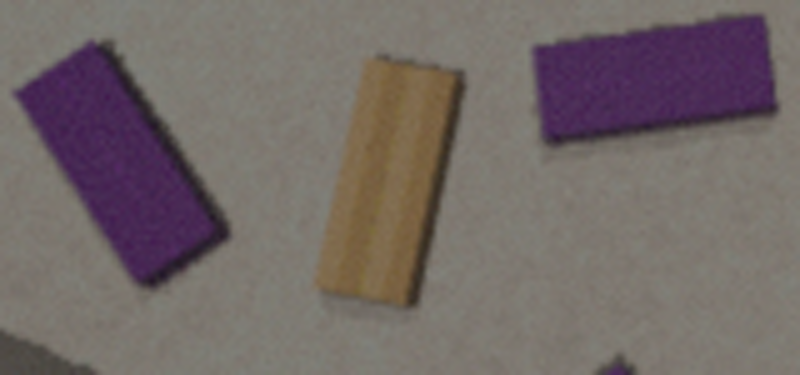

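View pics/c2.png

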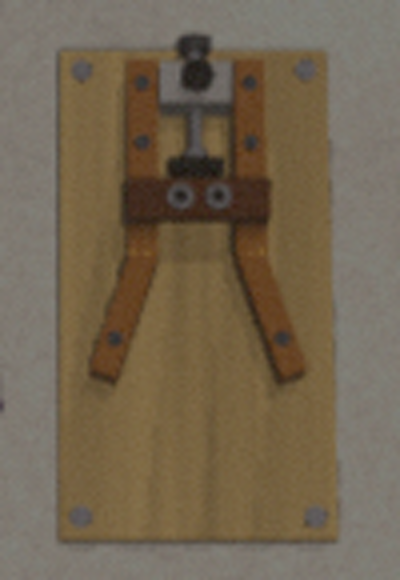

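The crop confirms a light wooden four-strip block, about 2.5:1, at (218,261). The jig crop shows the base corners clearly.

```bash
python3 - <<'E'
from h import *
a=cv2.imread('pics/top0.png')
hsv=cv2.cvtColor(a,cv2.COLOR_BGR2HSV)
def rect(x0,y0,x1,y1):
    m=np.zeros(a.shape[:2],np.uint8)
    s=hsv[y0:y1,x0:x1]; m[y0:y1,x0:x1]=((s[...,1]>75)&(s[...,2]>85)).astype(np.uint8)*255
    c=max(cv2.findContours(m,cv2.RETR_EXTERNAL,cv2.CHAIN_APPROX_NONE)[0],key=cv2.contourArea)
    return c[:,0].astype(float)
for nm,b,z in (('blank',(198,228,242,294),.03),('wide',(410,215,470,275),.03)):
    c=rect(*b); P=cast('top',c,z)
    r=cv2.minAreaRect(P[:,:2].astype(np.float32)*1000); print(nm,r)
    bp=cv2.boxPoints(r); print(bp)
cr=np.array([[58,52],[328,50],[338,541],[56,542]])/4+[295,145]
P=cast('top',cr,.015); print('base',P.round(4))
sc=np.array([[82,70],[306,69],[316,516],[81,516]])/4+[295,145]
P=cast('top',sc,.016); print('screws',P.round(4)); c=P.mean(0)
ax=(P[0]+P[1]-P[2]-P[3])[:2]; print('yaw',np.arctan2(ax[1],ax[0]))
bc=cast('top',cr,.015); ax=(bc[0]+bc[1]-bc[2]-bc[3])[:2]; print('yaw base',np.arctan2(ax[1],ax[0]),bc.mean(0))
st=env.get_state();q=st['orientation'];R=Ro.from_quat([q[1],q[2],q[3],q[0]]).as_matrix();print(R.round(3))
E
```

```text
blank ((508.2177734375, 271.92852783203125), (47.32749938964844, 120.11101531982422), 79.75303649902344)
[[444.91058 259.32556]
 [563.10583 237.95886]
 [571.52496 284.5315 ]
 [453.3297  305.8982 ]]
wide ((550.8878173828125, -292.13189697265625), (68.83470916748047, 84.86357116699219), 68.97665405273438)
[[ 498.93335 -309.03592]
 [ 578.14795 -339.48056]
 [ 602.8423  -275.22787]
 [ 523.6277  -244.78323]]
base [[ 0.788   0.0384  0.015 ]
 [ 0.7894 -0.1428  0.015 ]
 [ 0.4602 -0.1415  0.015 ]
 [ 0.4594  0.038   0.015 ]]
screws [[ 0.7749  0.0222  0.016 ]
 [ 0.7756 -0.1276  0.016 ]
 [ 0.4761 -0.1277  0.016 ]
 [ 0.4759  0.0221  0.016 ]]
yaw 0.0003310944284595774
yaw base -0.001410938011486109 [ 0.62426738 -0.05197746  0.015     ]
[[ 0.9   -0.001  0.437]
 [-0.437 -0.001  0.9  ]
 [-0.    -1.    -0.002]]
```

```bash
python3 -m inch '[[[50,0,-18,-4],[100,0,-36,-8],[150,0,-54,-12],[200,0,-72,-15.7],[250,0,-90,-15.7],[300,0,-107,-15.7],[319,0,-113,-15.7],[319,0,-113,-15.7],[319,0,-113,-15.7]]]' 64 40
python3 - <<'E'
from h import *
s=env.get_state();a=env.read_camera('wrist');cv2.imwrite('pics/w1.png',a);np.save('s1.npy',s,allow_pickle=True)
q=s['orientation'];print(s['clock'],s['tcp_pos'],Ro.from_quat([q[1],q[2],q[3],q[0]]).as_matrix().round(4),s['finger_gap'])
E
```

```text
clock: 1.0
tcp_pos: [0.4889, 0.2755, 0.2048]
orientation: [-0.704, 0.704, -0.064, 0.063]
wrist_force: [-0.4, 0.3, 0.7]
finger_gap: 0.064
1.0 [0.48889727 0.27549334 0.20477258] [[ 9.838e-01 -1.400e-03  1.792e-01]
 [-1.792e-01 -1.000e-04  9.838e-01]
 [-1.400e-03 -1.000e+00 -4.000e-04]] 0.06401772798100859
```

View pics/w1.png

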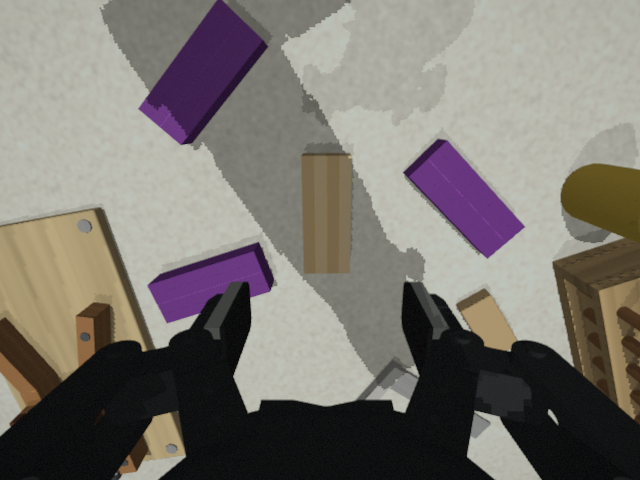

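The wrist view shows the blank between and ahead of the fingers. Its top-face corners are near (302,154), (350,154), (350,272) and (304,273), and it is aligned with the tool.

```bash
python3 - <<'E'
from h import *
s=np.load('s1.npy',allow_pickle=True).item()
P=cast('wrist',[[302,154],[350,154],[350,272],[304,273]],.03,s);print(P.round(4),P.mean(0))
print(proj('wrist',[[.508,.272,.03]],s))
E
```

```text
[[0.443  0.2602 0.03  ]
 [0.451  0.3045 0.03  ]
 [0.5695 0.2852 0.03  ]
 [0.5621 0.2382 0.03  ]] [0.50638767 0.27202277 0.03      ]
[[326.78589122 217.68330865]]
```

```bash
python3 -m inch '[[[0,50,0,0],[0,100,0,0],[0,140,0,0],[0,170,0,0],[0,190,0,0],[0,199,0,0],[0,199,0,0],[0,199,0,0]]]'
python3 -m inch '[[[0,0,0,0],[0,0,0,0],[0,0,0,0],[0,0,0,0],[0,0,0,0],[0,0,0,0]]]' 40 40
```

```text
clock: 1.85
tcp_pos: [0.489, 0.2774, 0.0074]
orientation: [0.705, -0.704, 0.062, -0.063]
wrist_force: [0.4, -0.2, -0.1]
finger_gap: 0.0643
clock: 2.45
tcp_pos: [0.4887, 0.2763, 0.0064]
orientation: [0.704, -0.704, 0.063, -0.063]
wrist_force: [0.2, -0.1, 0.5]
finger_gap: 0.0403
```

The gap reads 40 mm, but the blank is 48 mm wide, so I'm checking before lifting.

```bash
python3 - <<'E'
from h import *
s=env.get_state();a=env.read_camera('wrist');cv2.imwrite('pics/w2.png',a);print(s['tcp_pos'],s['finger_gap'])
E
```

```text
[0.4887295  0.27632635 0.00644349] 0.04032029562491438
```

View pics/w2.png

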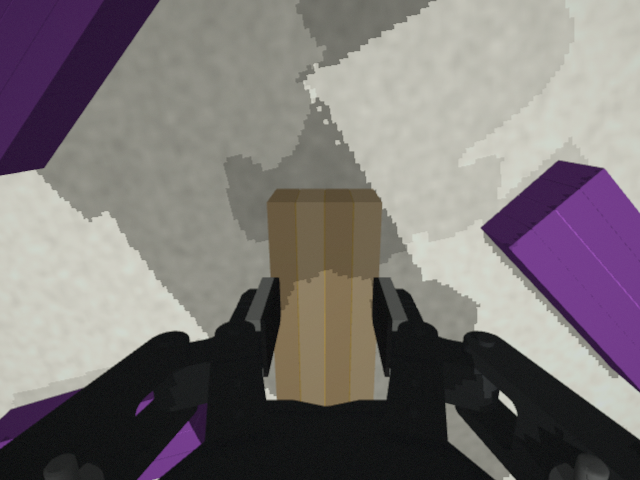

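The fingers straddle the blank at (280–385, 330) but don't look clearly seated. I'll command a smaller opening to see whether they stop on it.

```bash
python3 -m inch '[[[0,0,0,0],[0,0,0,0],[0,0,0,0]]]' 34 40
python3 -m inch '[[[0,0,0,0],[0,0,0,0],[0,0,0,0]]]' 20 40
python3 - <<'E'
from h import *
s=env.get_state();a=env.read_camera('wrist');cv2.imwrite('pics/w3.png',a);print(s['tcp_pos'],s['finger_gap'])
E
```

```text
clock: 2.8
tcp_pos: [0.4887, 0.2764, 0.0064]
orientation: [0.704, -0.704, 0.063, -0.063]
wrist_force: [0.1, 0.7, -0.4]
finger_gap: 0.0343
clock: 3.1
tcp_pos: [0.4887, 0.2764, 0.0064]
orientation: [0.704, -0.704, 0.063, -0.063]
wrist_force: [-0.2, 0.2, -0.0]
finger_gap: 0.0198
[0.48872138 0.27641847 0.00639323] 0.019765483878686086
```

View pics/w3.png

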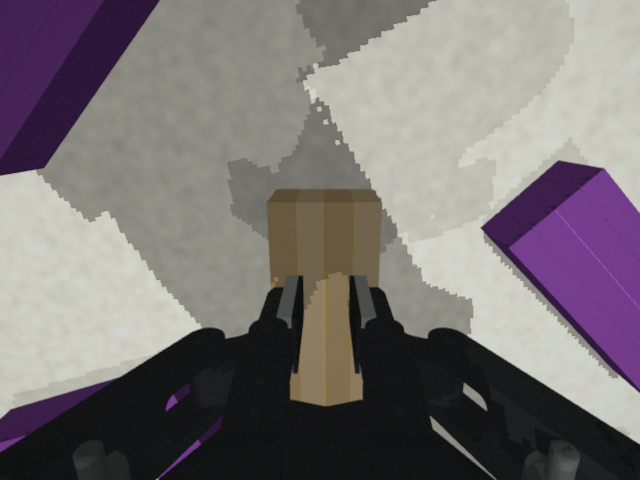

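The gap went to 20 mm with no resistance, so the fingers look to be above the blank rather than beside it. I'll check from the side.

```bash
python3 - <<'E'
from h import *
s=env.get_state()
print(cast('wrist',[[268,203],[380,203]],.03,s).round(4))
a=env.read_camera('scene');u=proj('scene',s['tcp_pos'])[0];print(u)
x,y=u.astype(int);c=a[y-75:y+45,x-80:x+80]
cv2.imwrite('pics/sc3.png',cv2.resize(c,None,fx=5,fy=5,interpolation=cv2.INTER_CUBIC))
E
```

```text
[[0.445  0.2595 0.03  ]
 [0.4531 0.3049 0.03  ]]
[409.48984935 291.94277857]
```

View pics/sc3.png

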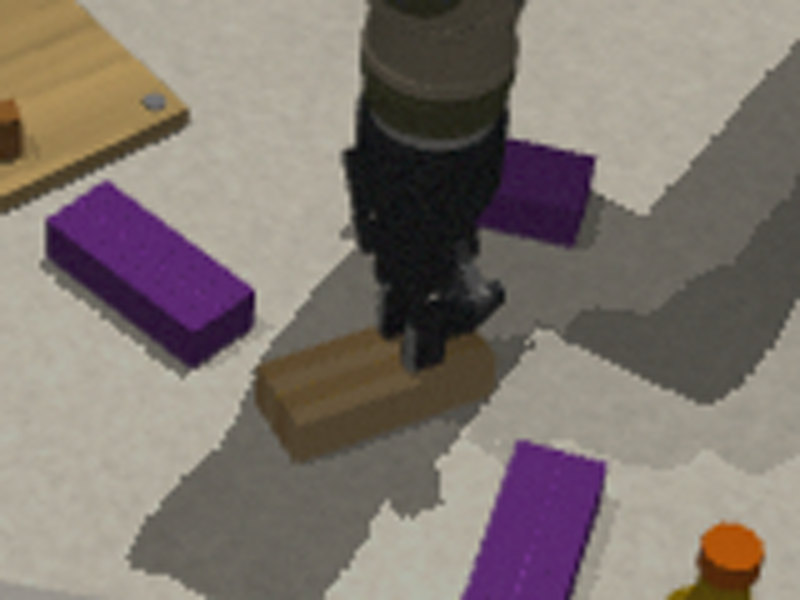

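```bash
python3 - <<'E'
from h import *
s=env.get_state();q=s['orientation'];R=Ro.from_quat([q[1],q[2],q[3],q[0]]).as_matrix()
for side in (1,-1):
  for o in (10,25):
    for dy in (0,-10,-20,-30,-40):
      X=s['tcp_pos']+R@np.array([0,dy,side*o])/1000
      u=proj('scene',X)[0];w=proj('wrist',X,s)[0]
      print(side,o,dy,((u-[329,216])*5).round(),w.round())
E
```

```text
1 10 0 [411. 392.] [347. 270.]
1 10 -10 [413. 380.] [348. 278.]
1 10 -20 [414. 367.] [349. 288.]
1 10 -30 [415. 354.] [351. 298.]
1 10 -40 [417. 341.] [352. 310.]
1 25 0 [425. 411.] [376. 270.]
1 25 -10 [426. 399.] [379. 278.]
1 25 -20 [428. 386.] [382. 288.]
1 25 -30 [429. 373.] [386. 298.]
1 25 -40 [431. 360.] [390. 310.]
-1 10 0 [393. 367.] [307. 270.]
-1 10 -10 [395. 355.] [306. 278.]
-1 10 -20 [396. 342.] [305. 288.]
-1 10 -30 [397. 329.] [304. 298.]
-1 10 -40 [398. 316.] [302. 310.]
-1 25 0 [380. 349.] [278. 270.]
-1 25 -10 [381. 336.] [275. 278.]
-1 25 -20 [383. 324.] [272. 288.]
-1 25 -30 [384. 311.] [269. 298.]
-1 25 -40 [385. 298.] [265. 310.]
```

The fingertips really end about 25 mm short of the reported TCP, and they closed just above the 30 mm blank. The blank hasn't moved. I'll reopen, go lower by feel and regrip.

```bash
python3 -m inch '[[[0,-4,0,0],[0,-4,0,0],[0,-4,0,0],[0,-4,0,0],[0,-4,0,0]]]' 64 40
python3 -m inch '[[[0,6,0,0],[0,12,0,0],[0,17,0,0],[0,20,0,0],[0,20,0,0]]]'
python3 -m inch '[[[0,2,0,0],[0,4,0,0],[0,6,0,0],[0,6,0,0]]]'
```

```text
clock: 3.7
tcp_pos: [0.4887, 0.2764, 0.0104]
orientation: [0.704, -0.704, 0.063, -0.063]
wrist_force: [-0.4, -0.6, 0.3]
finger_gap: 0.0638
clock: 4.2
tcp_pos: [0.4882, 0.2762, -0.0104]
orientation: [-0.704, 0.705, -0.063, 0.062]
wrist_force: [-0.2, -0.0, 0.2]
finger_gap: 0.0641
clock: 4.6
tcp_pos: [0.4886, 0.2763, -0.0158]
orientation: [-0.704, 0.704, -0.063, 0.063]
wrist_force: [1.1, 0.3, -0.6]
finger_gap: 0.0636
```

```bash
python3 -m inch '[[[0,0,0,0],[0,0,0,0],[0,0,0,0],[0,0,0,0],[0,0,0,0]]]' 36 40
python3 - <<'E'
from h import *
s=env.get_state();print(s['tcp_pos'],s['finger_gap'],s['wrist_force'])
u=proj('scene',s['tcp_pos'])[0]
a=env.read_camera('scene')
x,y=u.astype(int);c=a[y-75:y+45,x-80:x+80]
cv2.imwrite('pics/sc4.png',cv2.resize(c,None,fx=5,fy=5,interpolation=cv2.INTER_CUBIC))
E
```

```text
clock: 5.1
tcp_pos: [0.4889, 0.2765, -0.0153]
orientation: [0.704, -0.704, 0.063, -0.063]
wrist_force: [-0.5, 0.5, 3.0]
finger_gap: 0.0469
[ 0.48893648  0.27651363 -0.01531412] 0.04691730865504262 [-0.53224237  0.49711862  2.95096866]
```

View pics/sc4.png

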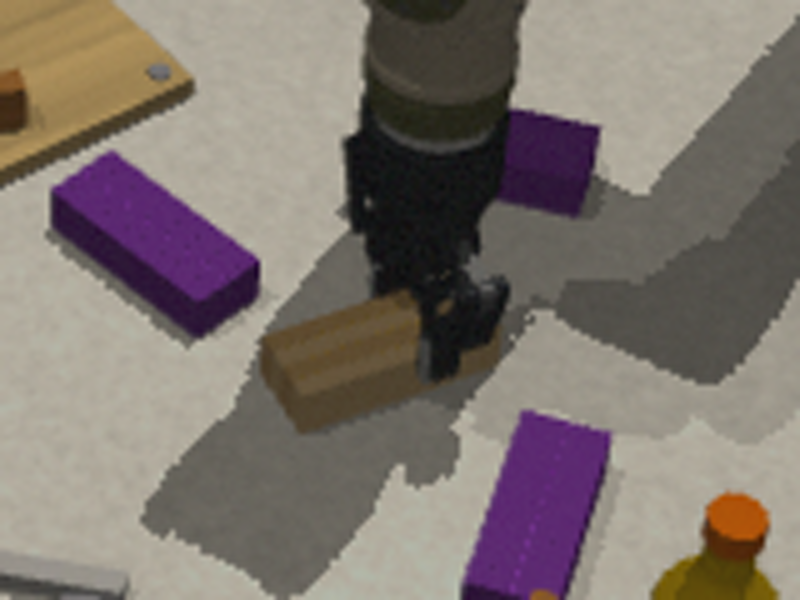

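Gripped: the gap stopped at 46.9 mm with the fingers down the sides. Lifting and carrying over to the jig.

```bash
python3 -m inch '[[[0,-15,0,0],[0,-50,0,0],[0,-90,0,0],[0,-90,0,0]]]'
python3 -m inch '[[[18,0,-45,-5],[35,0,-90,-10.3],[50,0,-135,-10.3],[66,0,-180,-10.3],[80,0,-225,-10.3],[95,0,-270,-10.3],[110,0,-314,-10.3],[110,0,-314,-10.3],[110,0,-314,-10.3]]]'
python3 - <<'E'
from h import *
s=env.get_state();a=env.read_camera('wrist');cv2.imwrite('pics/w5.png',a);np.save('s5.npy',s,allow_pickle=True)
t=env.read_camera('top');cv2.imwrite('pics/t5.png',t)
q=s['orientation'];print(s['clock'],s['tcp_pos'],Ro.from_quat([q[1],q[2],q[3],q[0]]).as_matrix().round(4),s['finger_gap'])
E
```

```text
clock: 5.55
tcp_pos: [0.4922, 0.2778, 0.0795]
orientation: [0.706, -0.703, 0.06, -0.066]
wrist_force: [0.6, 0.2, -1.3]
finger_gap: 0.0473
clock: 6.45
tcp_pos: [0.5407, -0.0531, 0.0733]
orientation: [0.707, -0.707, 0.001, 0.0]
wrist_force: [0.1, 0.6, -1.8]
finger_gap: 0.0471
6.45 [ 0.54068833 -0.05313008  0.07326007] [[ 1.0e+00 -1.8e-03  1.0e-03]
 [-1.0e-03  9.0e-04  1.0e+00]
 [-1.8e-03 -1.0e+00  9.0e-04]] 0.04714107053787356
```

View pics/w5.png

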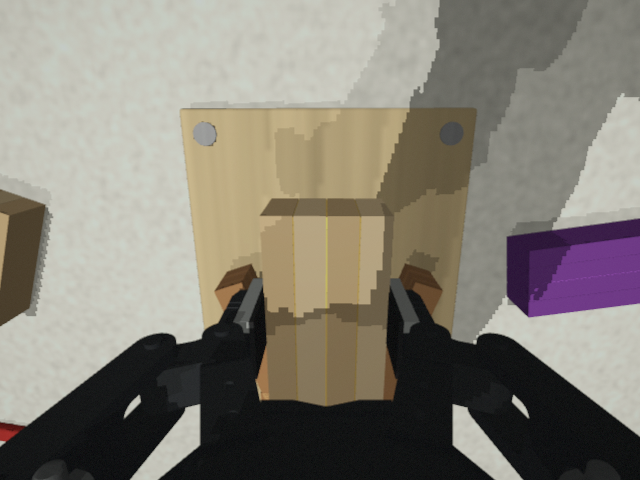

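View pics/t5.png

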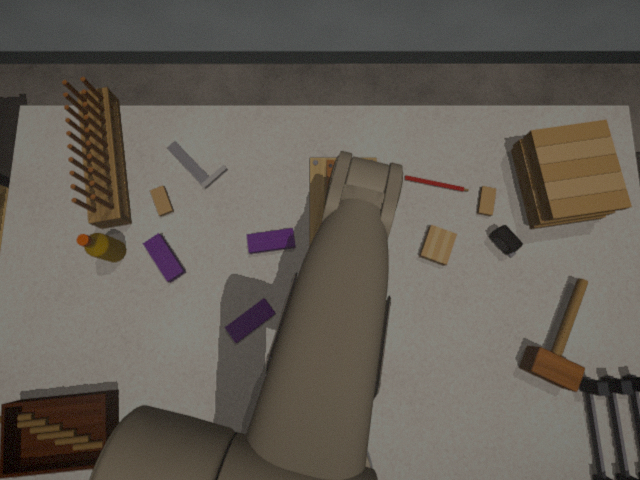

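The wrist view shows the blank held straight between the rail ends at (236,275) and (418,275). The base's rear corners are at (181,109) and (475,108), and the screws at (204,134) and (451,133). I'll compute the jig centre line from these.

```bash
python3 - <<'E'
from h import *
s=np.load('s5.npy',allow_pickle=True).item()
print(cast('wrist',[[181,109],[475,108],[204,134],[451,133]],.015,s).round(4))
# blank rear top edge while held: bottom at tcp z+.0153 -> top at +.0453
print(cast('wrist',[[261,216],[385,216]],s['tcp_pos'][2]+.0453,s).round(4))
E
```

```text
[[ 0.4612 -0.1405  0.015 ]
 [ 0.4609  0.0356  0.015 ]
 [ 0.4757 -0.1281  0.015 ]
 [ 0.4754  0.0227  0.015 ]]
[[ 0.5004 -0.0767  0.1186]
 [ 0.5004 -0.0327  0.1186]]
```

```bash
python3 -m inch '[[[0,30,0,0],[0,50,0,0],[0,62,0,0],[0,68,0,0],[0,70,0,0],[0,70,0,0],[0,70,0,0]]]'
python3 -m inch '[[[0,1,0,0],[0,2,0,0],[0,3,0,0],[0,3,0,0],[0,3,0,0]]]'
```

```text
clock: 7.25
tcp_pos: [0.5423, -0.0521, 0.0053]
orientation: [-0.707, 0.707, 0.001, -0.0]
wrist_force: [0.3, 0.5, -1.3]
finger_gap: 0.0475
clock: 7.75
tcp_pos: [0.5414, -0.0521, 0.0014]
orientation: [0.707, -0.707, -0.001, 0.001]
wrist_force: [0.2, -1.0, -1.5]
finger_gap: 0.0472
```

```bash
python3 -m inch '[[[0,0.5,0,0],[0,1,0,0],[0,1.5,0,0],[0,1.5,0,0]]]'
python3 -m inch '[[[0,0.5,0,0],[0,1,0,0],[0,1,0,0]]]'
```

```text
clock: 8.15
tcp_pos: [0.5414, -0.0521, -0.0002]
orientation: [0.707, -0.707, -0.001, 0.001]
wrist_force: [0.2, -0.7, -2.3]
finger_gap: 0.0472
clock: 8.45
tcp_pos: [0.5415, -0.0521, -0.0003]
orientation: [-0.707, 0.707, 0.001, -0.001]
wrist_force: [-2.2, 0.1, 5.5]
finger_gap: 0.0473
```

It's on the floor (Fz +5.5 N, TCP z -0.0003). Releasing and checking.

```bash
python3 -m inch '[[[0,0,0,0],[0,0,0,0],[0,0,0,0],[0,0,0,0]]]' 62
python3 -m inch '[[[0,-25,0,0],[0,-60,0,0],[-50,-95,0,0],[-80,-95,0,0],[-80,-95,0,0],[-80,-95,0,0]]]'
python3 - <<'E'
from h import *
s=env.get_state();a=env.read_camera('wrist');cv2.imwrite('pics/w6.png',a);np.save('s6.npy',s,allow_pickle=True);print(s['tcp_pos'])
E
```

```text
clock: 8.85
tcp_pos: [0.5415, -0.0521, -0.0012]
orientation: [0.707, -0.707, -0.001, 0.001]
wrist_force: [-0.3, 0.7, -0.3]
finger_gap: 0.0622
clock: 9.45
tcp_pos: [0.4613, -0.0523, 0.0943]
orientation: [-0.707, 0.707, 0.001, -0.0]
wrist_force: [0.7, -0.1, -0.2]
finger_gap: 0.0617
[ 0.46125521 -0.05230546  0.09432112]
```

View pics/w6.png

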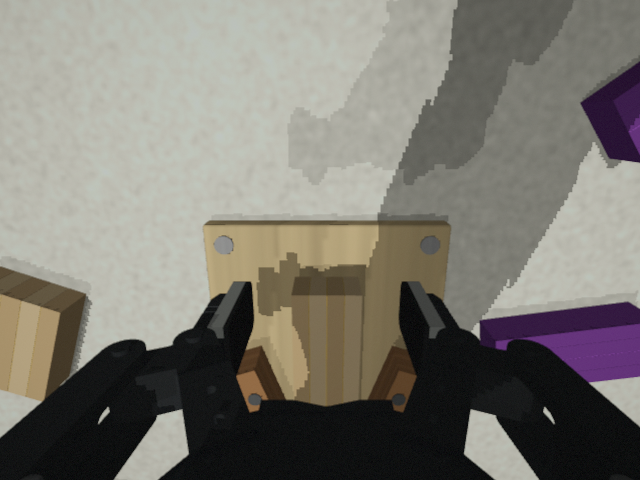

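The blank lies flat in the mouth. Its rear top edge runs (291,295)–(364,295), between the rails at (262,375) and (393,375).

```bash
python3 - <<'E'
from h import *
s=np.load('s6.npy',allow_pickle=True).item()
print(cast('wrist',[[291,295],[364,295]],.045,s).round(4), cast('wrist',[[293,276],[365,276]],.015,s).round(4))
print(cast('wrist',[[205,222],[449,222],[224,245],[430,245]],.015,s).round(4))
E
```

```text
[[ 0.5007 -0.0763  0.045 ]
 [ 0.5006 -0.0274  0.045 ]] [[ 0.5005 -0.0777  0.015 ]
 [ 0.5004 -0.0237  0.015 ]]
[[ 0.4585 -0.1396  0.015 ]
 [ 0.4582  0.035   0.015 ]
 [ 0.4759 -0.1274  0.015 ]
 [ 0.4757  0.0229  0.015 ]]
```

```bash
python3 -m inch '[[[17,30,0,0],[17,60,0,0],[17,76,0,0],[17,82,0,0],[17,82,0,0],[17,82,0,0],[17,82,0,0]]]' 0 40
python3 - <<'E'
from h import *
s=env.get_state();print(s['tcp_pos'],s['finger_gap'],s['wrist_force'])
a=env.read_camera('wrist');cv2.imwrite('pics/w7.png',a)
u=proj('scene',s['tcp_pos'])[0];a=env.read_camera('scene');x,y=u.astype(int);print(x,y)
cv2.imwrite('pics/sc7.png',cv2.resize(a[y-65:y+55,x-80:x+80],None,fx=5,fy=5,interpolation=cv2.INTER_CUBIC))
E
```

```text
clock: 10.2
tcp_pos: [0.4797, -0.0525, 0.0129]
orientation: [-0.707, 0.707, 0.001, -0.0]
wrist_force: [0.4, -0.1, -0.7]
finger_gap: -0.0003
[ 0.47965553 -0.05248978  0.01285213] -0.0002503267967517875 [ 0.39325535 -0.1261138  -0.65790652]
343 223
```

View pics/w7.png

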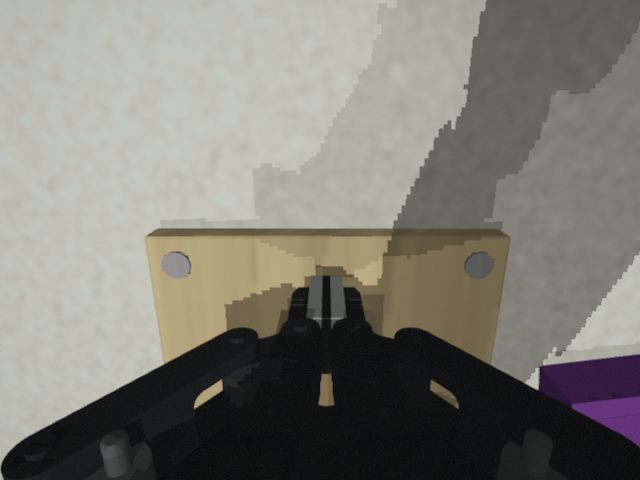

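View pics/sc7.png

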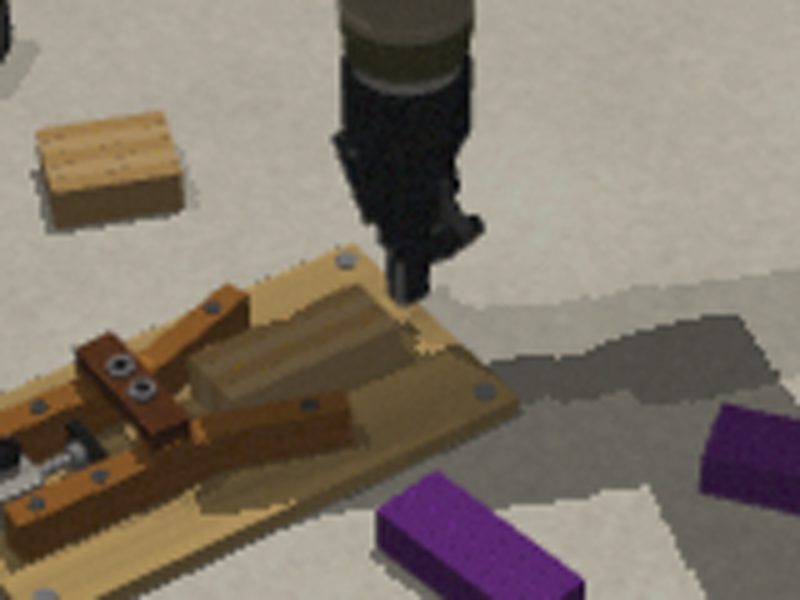

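The blank is straight in the mouth and the closed fingers stand behind it. I'll lower until I feel the floor.

```bash
python3 -m inch '[[[0,4,0,0],[0,8,0,0],[0,10,0,0],[0,10,0,0]]]'
python3 -m inch '[[[0,2,0,0],[0,4,0,0],[0,4,0,0]]]'
```

```text
clock: 10.7
tcp_pos: [0.478, -0.0521, 0.0014]
orientation: [0.707, -0.707, -0.0, 0.001]
wrist_force: [-1.3, 0.1, 0.6]
finger_gap: -0.0
clock: 11.0
tcp_pos: [0.4783, -0.0521, -0.0024]
orientation: [0.707, -0.707, -0.001, 0.001]
wrist_force: [0.4, -0.2, 0.3]
finger_gap: 0.0003
```

```bash
python3 -m inch '[[[0,2,0,0],[0,4,0,0],[0,4,0,0]]]'
python3 - <<'E'
from h import *
a=env.read_camera('scene')
cv2.imwrite('pics/sc8.png',cv2.resize(a[158:278,263:423],None,fx=5,fy=5,interpolation=cv2.INTER_CUBIC))
E
```

```text
clock: 11.3
tcp_pos: [0.4782, -0.0522, -0.0064]
orientation: [0.707, -0.707, -0.001, 0.001]
wrist_force: [-0.4, 0.3, 0.6]
finger_gap: -0.0001
```

View pics/sc8.png

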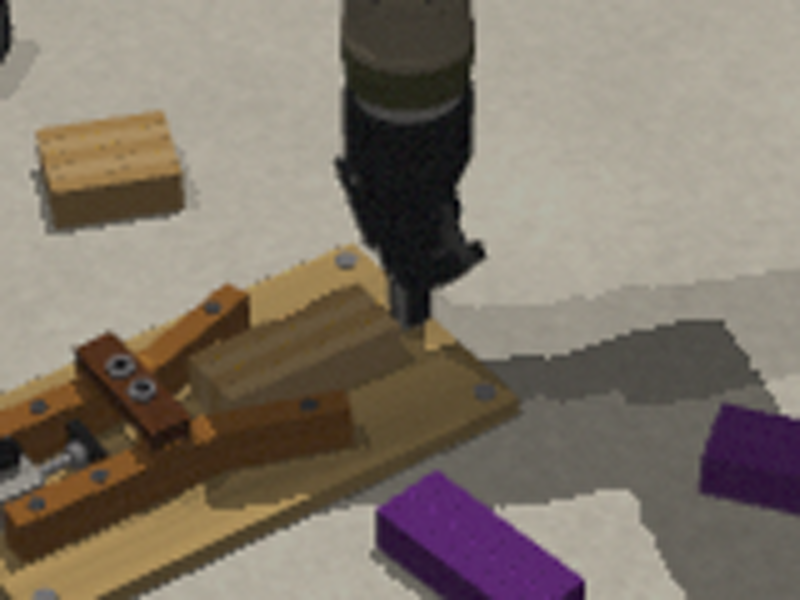

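```bash
python3 -m inch '[[[5,0,0,0],[10,0,0,0],[15,0,0,0],[20,0,0,0],[25,0,0,0],[30,0,0,0],[35,0,0,0],[40,0,0,0],[45,0,0,0],[50,0,0,0]]]'
python3 -m inch '[[[4,0,0,0],[8,0,0,0],[12,0,0,0],[16,0,0,0],[19,0,0,0],[22,0,0,0],[22,0,0,0]]]'
python3 - <<'E'
from h import *
a=env.read_camera('scene')
cv2.imwrite('pics/sc9.png',cv2.resize(a[158:278,243:403],None,fx=5,fy=5,interpolation=cv2.INTER_CUBIC))
E
```

```text
clock: 12.35
tcp_pos: [0.529, -0.0521, -0.0062]
orientation: [0.707, -0.707, -0.001, 0.001]
wrist_force: [-1.7, -0.7, 0.3]
finger_gap: -0.0001
clock: 13.05
tcp_pos: [0.5512, -0.0521, -0.006]
orientation: [0.707, -0.707, -0.001, 0.0]
wrist_force: [-0.2, -0.1, -0.2]
finger_gap: 0.0002
```

View pics/sc9.png

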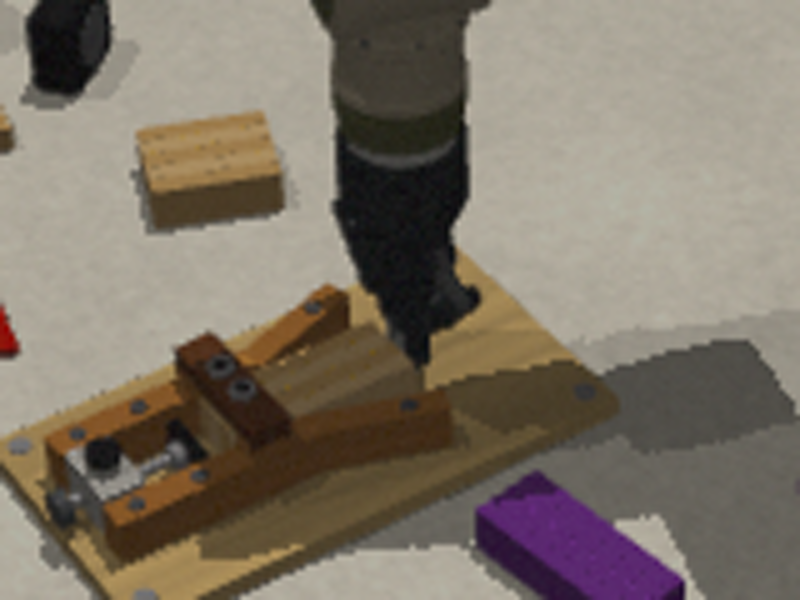

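The blank has entered the nest straight, with its nose just past the bridge near (205,430) and a gap still to the pad at (190,440). Now small steps with force readings.

```bash
python3 -m inch '[[[1,0,0,0],[2,0,0,0],[3,0,0,0],[4,0,0,0],[5,0,0,0]]]'
python3 -m inch '[[[1,0,0,0],[2,0,0,0],[3,0,0,0],[4,0,0,0]]]'
```

```text
clock: 13.6
tcp_pos: [0.5555, -0.0521, -0.0061]
orientation: [0.707, -0.707, -0.001, 0.001]
wrist_force: [-1.5, 0.0, 1.4]
finger_gap: 0.0001
clock: 14.0
tcp_pos: [0.5595, -0.0521, -0.0061]
orientation: [0.707, -0.707, -0.001, 0.001]
wrist_force: [-2.7, -0.4, 2.3]
finger_gap: 0.0003
```

```bash
python3 -m inch '[[[1,0,0,0],[2,0,0,0],[3,0,0,0]]]'
python3 -m inch '[[[0.5,0,0,0],[1,0,0,0],[1.5,0,0,0],[2,0,0,0]]]'
```

```text
clock: 14.3
tcp_pos: [0.5625, -0.0521, -0.0061]
orientation: [0.707, -0.707, -0.001, 0.001]
wrist_force: [-2.0, -0.0, 1.9]
finger_gap: 0.0001
clock: 14.7
tcp_pos: [0.5645, -0.052, -0.0061]
orientation: [0.707, -0.707, -0.001, 0.001]
wrist_force: [-2.8, 0.7, 2.0]
finger_gap: 0.0
```

```bash
python3 -m inch '[[[0.5,0,0,0],[1,0,0,0],[1.5,0,0,0]]]'
python3 -m inch '[[[0.5,0,0,0],[1,0,0,0]]]'
```

```text
clock: 15.0
tcp_pos: [0.566, -0.0521, -0.0061]
orientation: [0.707, -0.707, -0.001, 0.001]
wrist_force: [-1.7, -0.9, 1.1]
finger_gap: 0.0001
clock: 15.2
tcp_pos: [0.567, -0.052, -0.0061]
orientation: [0.707, -0.707, -0.001, 0.001]
wrist_force: [-2.0, -0.5, 2.3]
finger_gap: 0.0
```

```bash
python3 -m inch '[[[0.5,0,0,0],[1,0,0,0]]]'
```

```text
clock: 15.4
tcp_pos: [0.568, -0.052, -0.0061]
orientation: [0.707, -0.707, -0.001, 0.001]
wrist_force: [-1.6, -0.9, 1.2]
finger_gap: -0.0001
```

```bash
python3 - <<'E'
from h import *
s=env.get_state()
a=env.read_camera('scene')
cv2.imwrite('pics/sc10.png',cv2.resize(a[198:278,243:343],None,fx=7,fy=7,interpolation=cv2.INTER_CUBIC))
E
```

View pics/sc10.png

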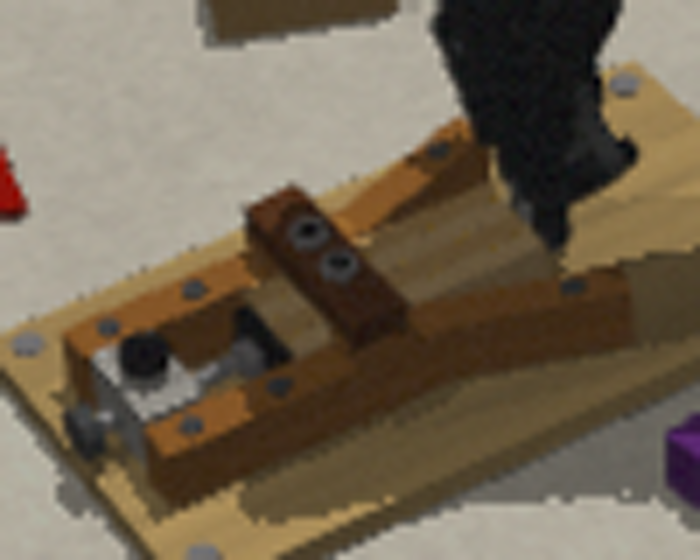

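The nose is now almost at the pad, near (260,340). Continuing in 1 mm steps.

```bash
python3 -m inch '[[[0.5,0,0,0],[1,0,0,0]]]'
```

```text
clock: 15.65
tcp_pos: [0.5684, -0.052, -0.0062]
orientation: [0.707, -0.707, -0.0, 0.001]
wrist_force: [-4.8, 0.4, 4.2]
finger_gap: -0.0004
```

```bash
python3 -m inch '[[[0.5,0,0,0],[1,0,0,0]]]'
```

```text
clock: 15.85
tcp_pos: [0.5687, -0.052, -0.0062]
orientation: [0.707, -0.707, 0.0, 0.001]
wrist_force: [-6.6, -0.5, 6.9]
finger_gap: 0.0004
```

```bash
python3 -m inch '[[[0.5,0,0,0],[1,0,0,0]]]'
```

```text
clock: 16.05
tcp_pos: [0.569, -0.0519, -0.0062]
orientation: [0.707, -0.707, 0.001, 0.002]
wrist_force: [-8.8, -0.0, 7.9]
finger_gap: 0.0
```

Contact with the pad. Fx is rising, and Fz shows the fingers also pressing the blank down, so part of Fx is floor friction. I'll relieve that with a small lift while holding.

```bash
python3 -m inch '[[[0,-0.5,0,0],[0,-0.5,0,0]]]'
```

```text
clock: 16.25
tcp_pos: [0.5695, -0.0518, -0.0061]
orientation: [0.707, -0.707, 0.0, 0.002]
wrist_force: [-5.6, -0.2, 2.2]
finger_gap: -0.0002
```

```bash
python3 -m inch '[[[0,-0.5,0,0],[0,-0.5,0,0]]]'
```

```text
clock: 16.45
tcp_pos: [0.5698, -0.0518, -0.0058]
orientation: [0.707, -0.707, 0.0, 0.001]
wrist_force: [-4.9, -0.1, -0.0]
finger_gap: 0.0003
```

```bash
python3 -m inch '[[[0.5,-0.3,0,0],[1,-0.6,0,0],[1,-0.6,0,0]]]'
```

```text
clock: 16.75
tcp_pos: [0.5701, -0.0517, -0.0055]
orientation: [0.707, -0.707, 0.001, 0.002]
wrist_force: [-5.8, -1.1, -0.9]
finger_gap: -0.0002
```

```bash
python3 -m inch '[[[0.5,-0.2,0,0],[1,-0.2,0,0],[1,-0.2,0,0],[1,-0.2,0,0]]]'
```

```text
clock: 17.15
tcp_pos: [0.5705, -0.0517, -0.0055]
orientation: [0.707, -0.707, 0.001, 0.002]
wrist_force: [-7.9, -0.8, -0.6]
finger_gap: 0.0004
```

```bash
python3 -m inch '[[[0,0,0,0],[0,0,0,0],[0,0,0,0],[0,0,0,0],[0,0,0,0],[0,0,0,0]]]'
python3 - <<'E'
from h import *
a=env.read_camera('scene')
cv2.imwrite('pics/sc11.png',cv2.resize(a[198:278,243:343],None,fx=7,fy=7,interpolation=cv2.INTER_CUBIC))
E
```

```text
clock: 17.75
tcp_pos: [0.5704, -0.0517, -0.0055]
orientation: [0.707, -0.707, 0.001, 0.002]
wrist_force: [-7.2, -0.9, -0.3]
finger_gap: -0.0
```

View pics/sc11.png

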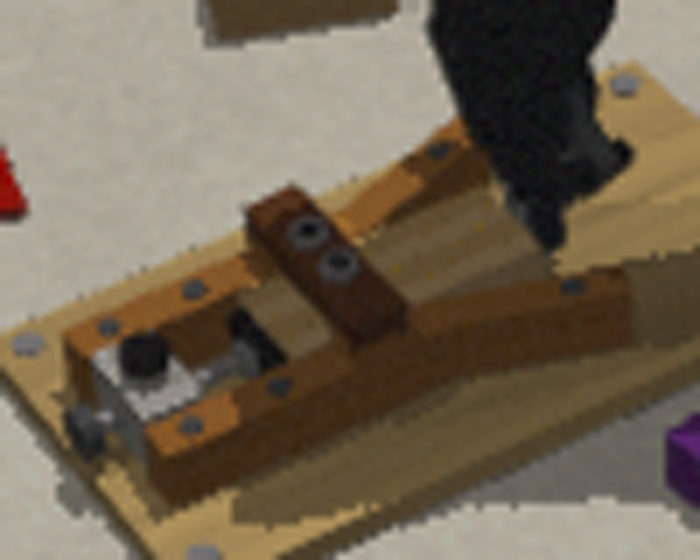

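The nose meets the pad at (265,345), the stop block is where it was, and Fx is steady at about 7 N, which leaves roughly 6 N on the pad. I'll back off slowly so the spring doesn't throw the blank back.

```bash
python3 -m inch '[[[-0.5,0,0,0],[-1,0,0,0],[-1.5,0,0,0],[-2,0,0,0],[-2.5,0,0,0],[-3,0,0,0],[-3.5,0,0,0],[-4,0,0,0],[-5,0,0,0],[-6,0,0,0]]]'
python3 -m inch '[[[-2,0,0,0],[-6,0,0,0],[-15,0,0,0],[-30,-10,0,0],[-50,-40,0,0],[-80,-80,0,0],[-110,-120,0,0],[-110,-120,0,0],[-110,-120,0,0]]]'
python3 - <<'E'
from h import *
s=env.get_state();np.save('s12.npy',s,allow_pickle=True)
w=env.read_camera('wrist');cv2.imwrite('pics/w12.png',w)
a=env.read_camera('scene')
cv2.imwrite('pics/sc12.png',cv2.resize(a[198:278,243:343],None,fx=7,fy=7,interpolation=cv2.INTER_CUBIC))
t=env.read_camera('top');cv2.imwrite('pics/t12.png',t)
E
```

```text
clock: 18.8
tcp_pos: [0.5683, -0.0523, -0.0038]
orientation: [-0.707, 0.707, 0.002, 0.0]
wrist_force: [-0.4, 0.0, -1.5]
finger_gap: -0.0001
clock: 19.7
tcp_pos: [0.4574, -0.0526, 0.1171]
orientation: [-0.707, 0.707, 0.002, 0.001]
wrist_force: [0.3, 0.1, -0.7]
finger_gap: 0.0
```

View pics/sc12.png

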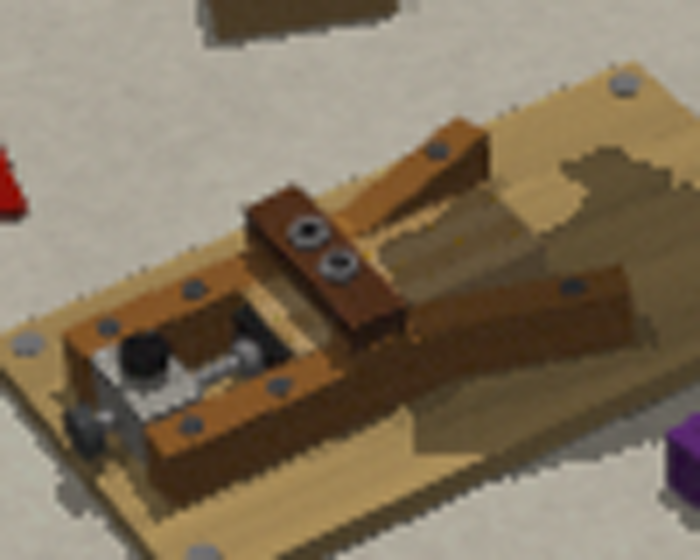

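View pics/w12.png

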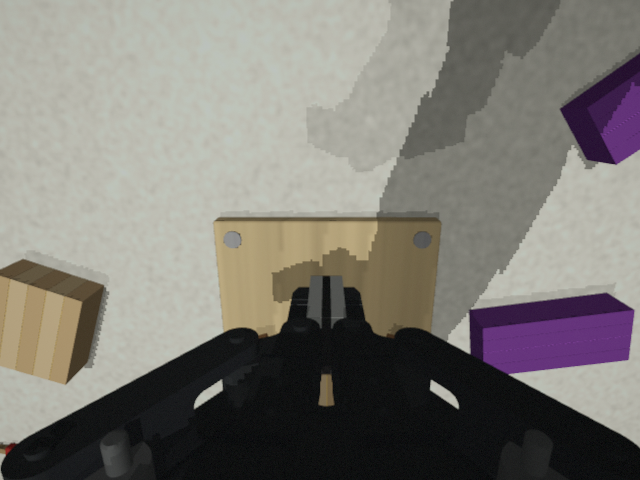

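View pics/t12.png

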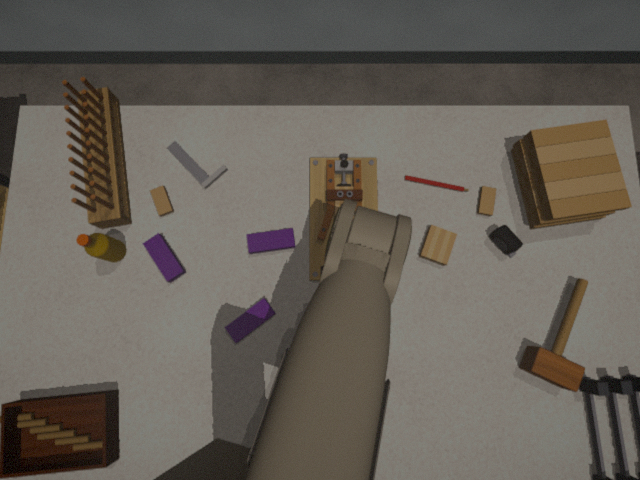

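The bystanders look unmoved and the blank sits in the nest. The scene view is too coarse to judge the contact, so I'll look down at the pad with the wrist camera.

```bash
python3 -m inch '[[[40,0,0,0],[85,0,0,0],[130,0,0,0],[175,0,0,0],[220,0,0,0],[250,0,0,0],[257,0,0,0],[257,0,0,0],[257,0,0,0]]]'
python3 - <<'E'
from h import *
s=env.get_state();np.save('s13.npy',s,allow_pickle=True)
w=env.read_camera('wrist');cv2.imwrite('pics/w13.png',w)
u=proj('wrist',[[.7,-.052,.04]],s)[0].astype(int);print(u,s['tcp_pos'])
x,y=u;c=w[max(0,y-75):y+75,x-100:x+100];cv2.imwrite('pics/w13c.png',cv2.resize(c,None,fx=4,fy=4,interpolation=cv2.INTER_CUBIC))
E
```

```text
clock: 20.75
tcp_pos: [0.7125, -0.0515, 0.1142]
orientation: [0.707, -0.707, 0.0, 0.002]
wrist_force: [0.1, 0.1, 0.7]
finger_gap: -0.0005
[326 211] [ 0.71249579 -0.05152582  0.11416626]
```

View pics/w13c.png

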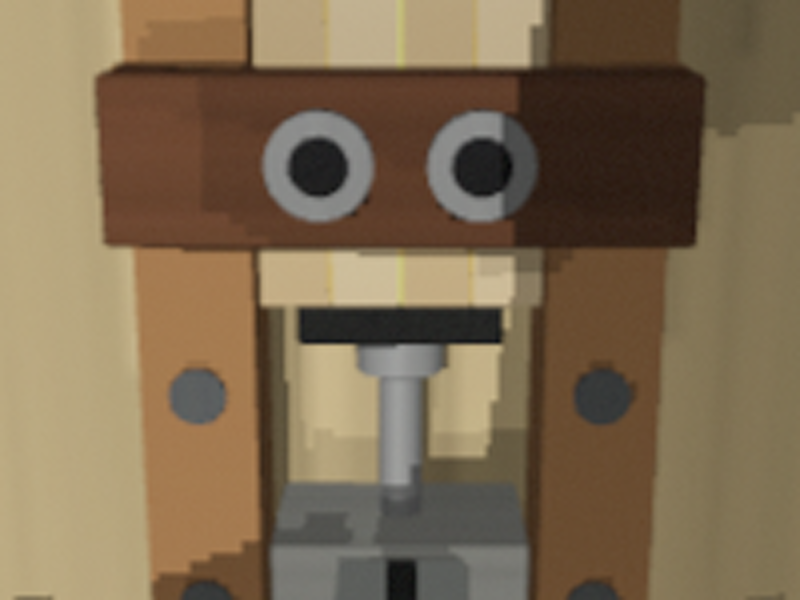

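The nose at row 305 meets the pad's face with no visible gap, centred and parallel. The camera looks from slightly behind, so I'll take one more view from straight above.

```bash
python3 -m inch '[[[20,0,0,0],[40,0,0,0],[58,0,0,0],[58,0,0,0],[58,0,0,0]]]'
python3 - <<'E'
from h import *
s=env.get_state();w=env.read_camera('wrist')
u=proj('wrist',[[.7,-.052,.04]],s)[0].astype(int);print(u,s['tcp_pos'])
x,y=u;y0=max(0,y-50);c=w[y0:y0+100,x-70:x+70];cv2.imwrite('pics/w14c.png',cv2.resize(c,None,fx=5,fy=5,interpolation=cv2.INTER_CUBIC));print(y0,x-70)
E
```

```text
clock: 21.3
tcp_pos: [0.7709, -0.0517, 0.1158]
orientation: [0.707, -0.707, -0.0, 0.001]
wrist_force: [-0.1, -0.2, -0.4]
finger_gap: 0.0001
[326 123] [ 0.77089194 -0.05169575  0.11581606]
73 256
```

View pics/w14c.png

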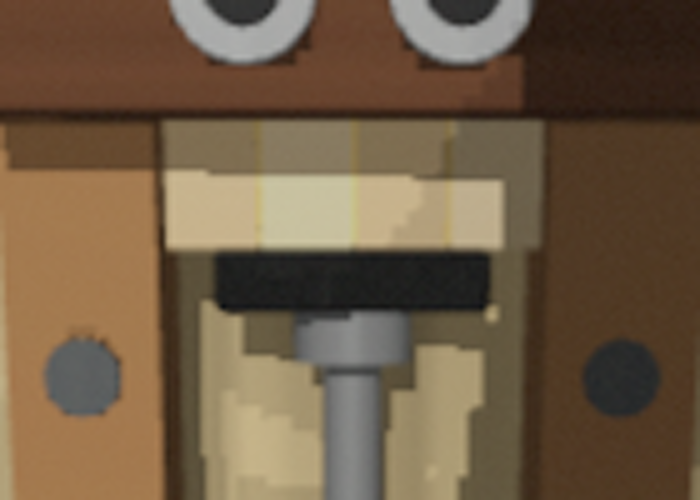

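Straight above, the blank's end at row 248 lies directly on the pad at row 252 with no floor showing between, and it is centred between the walls at columns 160 and 547. Handing in.

```bash
python3 - <<'E'
from workcell import env
print(env.hand_in())
E
```

```text
the job is handed in; nothing more can be done
None
```

I laid the blank flat in the jig's mouth, pushed it between the rails and under the bridge with closed fingers, and it met the pad at TCP x ≈ 0.568 m. I held it there for about 1 s with roughly 7 N at the wrist, which I estimate is about 6 N on the pad after drag. I then backed off slowly and handed in at about 21 s; no verdict was given.

**Last checks:**
- **Contact:** the wrist camera from straight above showed the blank's end on the pad with no visible gap. This was judged by eye, because there was no contact force reading after release.
- **Position:** the blank was centred and parallel in the nest. I did not measure its final position numerically.
- **Stop block and bench:** by eye, the stop block had not moved and the bystanders were where they started. The wrist reading peaked at about 9 N, below the 15 N slip limit.

**What disagreed:** the fingertips end about 25 mm short of the reported TCP, so the first grasp closed just above the blank without moving it. I lowered the arm and gripped again. The gap while gripping read 47 mm on the 48 mm blank.

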